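# Flip the length stop down and run a batten up to it

### The arm

A 6-joint arm with a two-finger parallel gripper is mounted at the origin on the work surface. World frame = base frame: x ahead of the robot, y to its left, z up, the work surface at z = 0. Lengths are in m, angles in rad, forces in N, time in s.
With the tool pointing down it reaches from about 0.275 to 0.725 m from the base axis. Payload 15.9 kg.
Tool frame: the origin (TCP) lies at the very end of the fingers, on their centre line; the grasp point (between the pads) lies 19 mm behind it; z points along the fingers, y is the line along which they close (so a half turn about z gives the same grasp; the last joint's range is limited). The gripper opens to 85 mm and grips with 20 to 120 N. Pads are 22 mm wide; open, the fingers measure 114 mm over their backs; the gripper's body (76 mm by 85 mm) begins 54 mm behind the grasp point. The pads swing forward as they close: fully open they stand 13 mm farther back than shut.
Start: joints at [-1.315, 0.213, -0.034, 1.323, 0, 1.571], TCP at [0.127, -0.484, 0.231] pointing down, gripper open.
Joint ranges: [-2.98, 2.98], [-0.74, 1.72], [-1.14, 1.35], [-2.1, 2.04], [-1.57, 1.44], [-3.14, 3.14]. Speed limits (rad/s): [1.89, 1.89, 2.39, 2.57, 3.14, 3.14].

### API

Orientations are given as a unit quaternion [x, y, z, w].
In Python, from workcell import r gives the robot as it stands. The module is installed in compiled form; this text tells all that it offers.
- The arm moves only by the tool jog_arm, never from a script. Its argument "motion" is a list of rows, each a list of 4 numbers: the shift along the tool's x, y, z in m, then the turn about the tool's z in degrees. In form: [[tx, ty, tz, yaw], ...]. A call has 1 to 5 rows; each row shifts and turns the commanded pose from where the row before left it, along the tool's axes as they then stand; what a row does not reach is not made up. A row lasts 1/12 s, in which the tool goes at most 41.7 mm and 7.16 degrees, less where a joint would pass 70% of its speed; a pose out of reach is approached as far as the arm can. A call with a gripper value outside its range is refused whole. "gripper" is the opening, from 0 (shut) to 1 (fully open), set as the call begins (left out, the last holds). The fingers move at their own pace and stop on an object; the grip force is fixed at half the most. Time passes only in rows, so rows that do not move let the fingers close. It gives the time, the measured TCP pose, the force, the opening and the grip force at its end, in the units of the state.
- r.state(): the state, without advancing time (a new reading comes with each control period).
- r.camera(name): name is "scene" or "side" or "wrist"; returns a dict with "image" (480x640x3 uint8, red, green, blue), "camera_matrix" (3x3 intrinsics, pixels), "position" and "attitude" of the camera in the world. Camera axes: x right, y down, z forward; pixel columns grow to the right and rows downward; lengths in m; the calibration is good to about 2 mm. The wrist camera is an equidistant fisheye: a pixel r from the principal point sees the ray r / f radians off the axis. A picture is of the moment at which its call begins. There is no depth.
- r.finish_job(): hands the job in; it is judged then, once.
The state is a dict: "clock": time; "q": joint angles; "qvel": joint speeds; "effort": joint torques, N m; "tcp_pos": TCP position; "tool_rot": TCP orientation; "wrist_force": force on the tool from outside, world axes, zero at the start; "wrist_torque": the same for the moment, N m; "finger_gap": finger opening in m; "grip_force": force on a finger pad.
Only numpy, scipy, OpenCV 4.12 (cv2) and the standard library are available. Lean on these libraries where they do the work, as an engineer would, in place of code of your own. Each camera call takes 0.05 s, during which the arm holds its last target. There are 200 camera calls.

### The job

The batten for the cabinet's hook rail is to be sawn to length. Flip the stop flag on the fence fully down, then bring the long batten flat against the fence and slide it along until its end butts snugly against the head of the stop's adjusting screw, flush with the fence, and let go. The stop is held on the fence only by its clamp's friction, so butt the batten gently and do not shift the stop along the fence; leave everything else where it lies.

Things in the scene. Friction and masses are not known exactly. Their poses are not given: they have to be found in the camera images.
- board: Sawing board, fixed: white melamine base 170 (x) x 540 (y) x 18 mm. Origin at the centre of its underside on the table; x across it, away from the robot, y along it. The aluminium fence runs along y on top: front face (towards the robot) at x = +30 mm, 36 mm deep, top at z = 40 mm, that is 22 mm above the board. A saw kerf crosses both at y = -20 mm.
- stop_pin (a point): Middle of the flip stop's hinge pin, at board x = 48, z = 68 mm; the pin lies along y, axes as the board's. The steel slide carrying it (36 mm wide along y, two ears up to 13 mm above the pin, black clamp knob 42 mm to +y) is clamped on the fence at y = 100 to 200 mm. About 11 N along the fence makes it slip; it must not shift by over 1 mm.
- stop_flag (a joint): Stop flag's angle, rad: 0 fully down, starts at 1.8 to 2.2, leaning back. An aluminium L, 10 mm thick along y, centred on the pin: at angle a its arm (14 mm high, 50 mm long) points along (-cos a, +sin a) in board (x, z); when down its top is 7 mm above the pin and the stop plate hangs 20 to 50 mm in front of the pin. Stiff hinge, stays where left; 1.5 N at 35 mm moves it.
- flag_plate (a point): On the stop plate's face towards the batten, on the adjusting screw's axis; moves with the flag (when down: from the pin 35 mm to -x, 5 mm to -y, 26 mm below). The screw's round steel head, 14 mm wide, stands 4 to 20 mm proud of this face towards the batten, as the last user set it: not measured, so find by feel where the batten butts.
- batten_center (a point): Centre (half-way up) of the pine batten, 34 (x) x 260 (y) x 44 mm high, 0.15 to 0.26 kg, loose on the board in front of the fence, to the -y side of the stop. Its y axis runs along it towards the stop. It rises 22 mm above the fence. Flush with the fence its centre is at board x = 13 mm, z = 40 mm.
- batten_end (a point): Centre of the batten's end face nearest the stop (130 mm to +y of its centre), axes as the batten's.
- offcut: short offcut of the same batten, 34 x 60 x 44 mm high, standing on the front of the board; not the stock; origin under its centre. Bystander.
- pencil: carpenter's pencil, 200 x 8 x 8 mm, lying on the front edge of the board; origin under its centre. Bystander.
- hook_tin: open round steel tin of assorted hooks, 88 mm diameter, 58 mm high, on the table behind the fence; origin under its centre. Bystander.
- nut_driver: nut driver with a blue handle lying on the table in front of the board, 200 mm long, 30 mm high; origin under the front end of the handle. Bystander.
- jam_jar: glass jam jar with a silver lid, 68 mm diameter, 95 mm high, on the table behind the fence; origin under its centre. Bystander.
- stud_finder: grey plastic stud finder, 62 x 150 x 32 mm, lying on the table in front of the board; origin under its centre. Bystander.
- try_square: try square lying on the table behind the fence, wooden stock 18 x 115 x 22 mm, steel blade 150 mm to its +x; origin under its centre. Bystander.
- tape_measure: black tape measure, 72 x 36 x 66 mm high, standing on the table in front of the board; origin under its centre. Bystander.

How it is judged:
On the way, in this order (a step that is already met when the one before it is completed fails the run):
1. the stop flag is flipped fully down (within 0.06 rad) (value of joint stop_flag below 0.06 rad), for 0.2 s.
2. the batten bears on the stop (more than 1 N) (value of joint stop_flag below 0.06 rad and contact force between batten and stop_flag above 1 N), for 0.1 s.
At the end, for the whole second after the job is handed in: The flag is fully down (within 0.06 rad); the batten lies flat on the board, flush with the fence (within 1.7 mm, parallel within 0.012 rad), its end within 1.1 mm of the head of the stop's screw, at rest and released; the stop has not shifted along the fence by more than 1 mm (value of joint stop_flag below 0.06 rad and y of stop_screw_c0 in the frame of batten_end between 0 and 0.0031 m and x of batten_center in the frame of board above 0.0113 m and angle between the y axis of batten_center and the y axis of board, either way round below 0.012 rad and z of batten_center in the frame of board between 0.038 and 0.042 m and linear speed of batten below 0.01 m/s); the robot touches nothing.
It fails at once if the stop is shifted along the fence by more than 1 mm (distance of stop_pin from where it was at the start of the episode above 0.001 m).
It fails at once if a bystander is moved by more than 15 mm (distance of any of offcut, pencil, hook_tin, nut_driver, jam_jar, stud_finder, try_square, tape_measure from where it was at the start of the episode above 0.015 m).
It also fails if it takes over 72 s, if anything falls off the work surface, if the arm or the gripper's body presses on something with over 40 N, if the wrist force passes 120 N, or if a joint passes its speed limit or range.

## Working session

There is one attempt and no reset: what is moved stays moved. The work goes in short steps, Python scripts to look and compute and a tool call to move; the robot and the scene stay as the last step left them, time stands still between calls to the robot, and variables do not carry over. Pictures are saved under pics/ and viewed, at most 10 in all, crops included, and the job is handed in when it is done.

Besides the shell and the picture viewer there is one more tool, called after ">>>" as a command line: name --pt "numbers of a row" for each row, then --argument value for the rest. jog_arm: Moves the arm, as the interface text tells. Its arguments: {"type":"object","properties":{"motion":{"type":"array"},"gripper":{"type":"number"}},"required":["motion"]}

```bash
mkdir -p pics; cat > h.py <<'E'
import numpy as np, cv2
from scipy.spatial.transform import Rotation as R
from workcell import r
def cam(n):
    c=r.camera(n); c['K']=np.array(c['camera_matrix']); a=np.array(c['attitude'])
    c['R']=R.from_quat(a).as_matrix() if a.shape==(4,) else a.reshape(3,3); c['p']=np.array(c['position']); c['n']=n; return c
def ray(c,u,v):
    K=c['K']; x=(u-K[0,2])/K[0,0]; y=(v-K[1,2])/K[1,1]
    if c['n']=='wrist':
        t=np.hypot(x,y); s=np.sin(t)/max(t,1e-9); d=np.array([x*s,y*s,np.cos(t)])
    else: d=np.array([x,y,1.])
    return c['R']@(d/np.linalg.norm(d))
def onz(c,u,v,z):
    d=ray(c,u,v); return c['p']+d*(z-c['p'][2])/d[2]
def proj(c,P):
    q=c['R'].T@(np.array(P)-c['p']); K=c['K']
    if c['n']=='wrist':
        t=np.arctan2(np.hypot(q[0],q[1]),q[2]); q=np.array([*(q[:2]/max(np.hypot(q[0],q[1]),1e-9)*t),1])
    else: q=q/q[2]
    return (K@q)[:2]
def tri(*a):
    A=0;b=0
    for c,u,v in a:
        d=ray(c,u,v); M=np.eye(3)-np.outer(d,d); A=A+M; b=b+M@c['p']
    return np.linalg.solve(A,b)
def save(c,f): cv2.imwrite('pics/'+f,c['image'][:,:,::-1])
E
python3 - <<'E'
from h import *
np.set_printoptions(precision=4,suppress=True)
for n in ['scene','side','wrist']:
    c=cam(n); save(c,n+'0.png'); print(n,c['K'].tolist(),c['p'],c['attitude'])
    np.save
    import pickle; pickle.dump(c,open(n+'0.pkl','wb'))
s=r.state(); print(s)
E
```

```text
scene [[444.5850400595679, 0.0, 308.6260578727323], [0.0, 444.5850400595679, 233.72951497234112], [0.0, 0.0, 1.0]] [ 0.9369 -0.4596  0.7339] [ 0.8762  0.3435 -0.1158 -0.3177]
side [[580.3913166698985, 0.0, 320.910790714504], [0.0, 580.3913166698985, 234.6131741787743], [0.0, 0.0, 1.0]] [ 0.3076 -0.7169  0.8426] [ 0.9134 -0.1814  0.0638 -0.3588]
wrist [[371.64829954431775, 0.0, 321.6157580935212], [0.0, 371.64829954431775, 240.25161048891994], [0.0, 0.0, 1.0]] [ 0.2052 -0.4645  0.3743] [ 0.7818 -0.6029 -0.0976  0.1256]
{'clock': 0.15, 'q': array([-1.315 ,  0.2133, -0.0349,  1.3235,  0.    ,  1.5708]), 'qvel': array([ 0.0005, -0.0027,  0.0023,  0.0019,  0.0006,  0.0006]), 'effort': array([  0.0025, -68.6408,  48.7248,   0.0131,   0.0002,  -0.    ]), 'tcp_pos': array([ 0.1265, -0.4835,  0.2309]), 'tool_rot': array([ 0.9918,  0.1276, -0.    , -0.0004]), 'wrist_force': array([ 1.1401, -0.2586, -0.2773]), 'wrist_torque': array([ 0.039 , -0.0337,  0.0645]), 'grip_force': 0.0, 'finger_gap': 0.08538593436630339}
```

View pics/scene0.png

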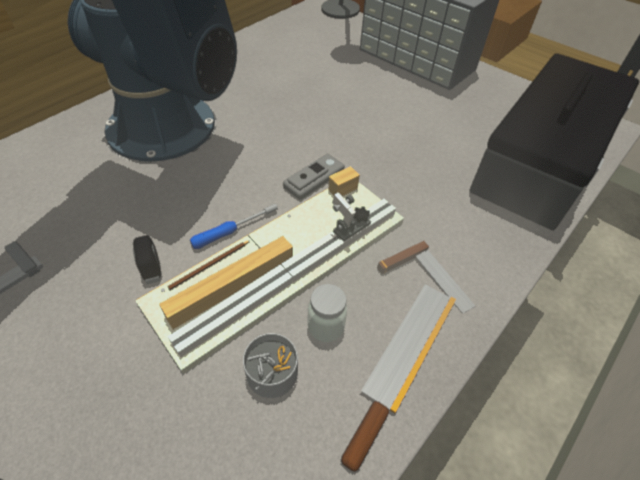

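View pics/side0.png

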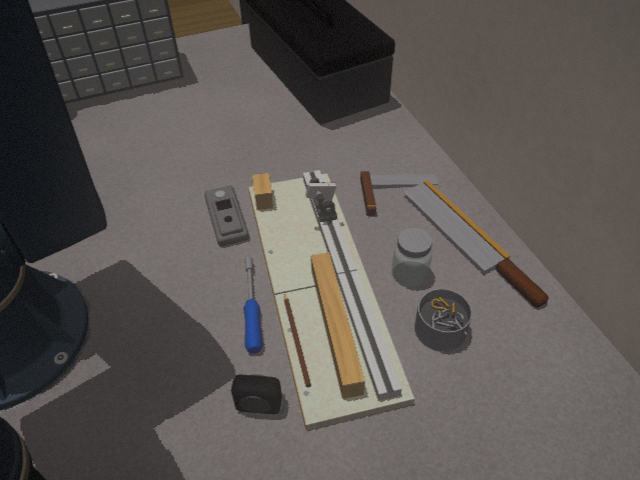

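```bash
python3 - <<'E'
from h import *
import pickle
a=pickle.load(open('scene0.pkl','rb'))['image'];b=pickle.load(open('side0.pkl','rb'))['image']
f=lambda i,x,y,w,h,s: cv2.resize(i[y:y+h,x:x+w],None,fx=s,fy=s,interpolation=cv2.INTER_CUBIC)
top=np.hstack([f(a,320,160,100,75,4),f(b,240,165,100,75,4)])
bot=np.hstack([f(a,130,235,160,120,2.5),f(b,295,240,120,90,3.3334)[:300,:400]])
bot=cv2.resize(bot,(800,300))
cv2.imwrite('pics/crop1.png',np.vstack([top,bot])[:,:,::-1])
E
```

```text
(no output)
```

View pics/crop1.png

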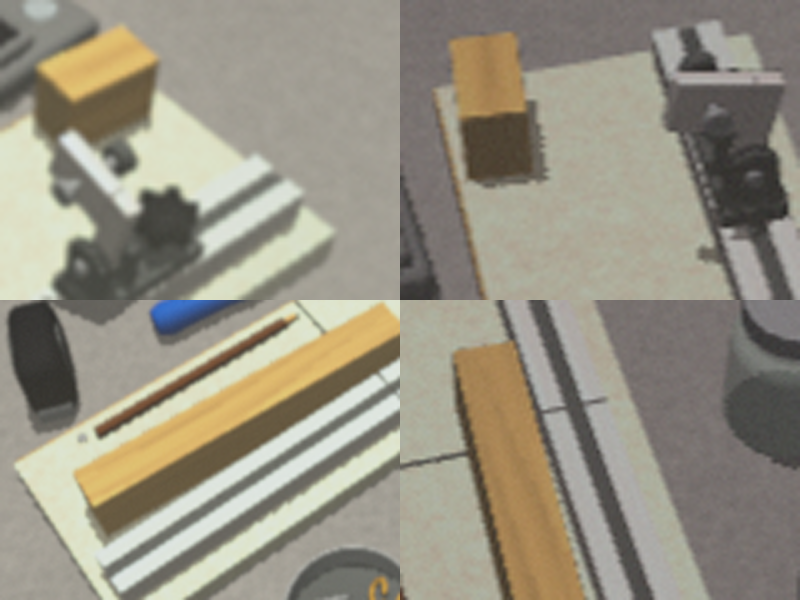

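```bash
cat > pose.py <<'E'
from h import *
import pickle
np.set_printoptions(precision=4,suppress=True)
A=pickle.load(open('scene0.pkl','rb'));B=pickle.load(open('side0.pkl','rb'))
obs=[(A,403.75,218.25,85,270,18),(A,136.8,301,-85,-270,18),(A,183,362,85,-270,18),(B,248.5,187.5,-85,270,18),(B,328,173.75,85,270,18),(B,413,404,85,-270,18),(B,308,426,-85,-270,18),
(B,337,273.3,30,-20,40),(B,356.8,270,66,-20,40)]
W=np.array([onz(c,u,v,z/1e3)[:2] for c,u,v,x,y,z in obs]); L=np.array([[o[3],o[4]] for o in obs])/1e3
wc,lc=W.mean(0),L.mean(0); U,S,V=np.linalg.svd((L-lc).T@(W-wc)); Rb=(U@V).T
tb=wc-Rb@lc; yaw=np.arctan2(Rb[1,0],Rb[0,0])
def b2w(p): p=np.array(p)/1e3; return np.array([*(Rb@p[:2]+tb),p[2]])
def w2b(P): return np.array([*(Rb.T@(np.array(P[:2])-tb)),P[2]])*1e3
if __name__=='__main__':
    print(tb,np.degrees(yaw),'det',np.linalg.det(Rb)); print(((Rb.T@(W-tb).T).T-L)*1e3)
    print('far corner z',w2b(tri((A,403.75,218.25),(B,328,173.75))))
    for n,c,u,v in [('nf',A,160.4,305.4),('nb',A,168.8,317.8),('ff',A,278,238),('fb',A,291,245),('ff',B,311.5,255.9),('fb',B,328.9,253.5)]: print(n,w2b(onz(c,u,v,.062)))
    print('bat tri',w2b(tri((A,278,238),(B,311.5,255.9))),w2b(tri((A,291,245),(B,328.9,253.5))))
    # flag tip edge: ends of bright tip face
    print('fence far ends',w2b(onz(A,384.5,198.75,.04)),w2b(onz(A,395.5,207.5,.04)),w2b(onz(B,303.75,173.25,.04)))
    for y in(100,120,140,160,180,200): print(y,proj(A,b2w([48,y,68])),proj(B,b2w([48,y,68])))
    # gripper start
    print('tool in board',w2b(r.state()['tcp_pos']), w2b([0,0,0]))
E
python3 pose.py
```

```text
[ 0.5416 -0.0998] -8.446138129340545 det 0.9999999999999996
[[ 1.0279  1.2717]
 [ 5.6171  3.0715]
 [-6.8035 11.5283]
 [-1.146  -3.1384]
 [ 0.8245 -3.0023]
 [-3.4645 -7.2004]
 [ 3.8625 -2.4279]
 [ 0.0041  0.6695]
 [ 0.0781 -0.7719]]
far corner z [ 86.127  270.761   16.4471]
nf [ -14.017  -241.1265   62.    ]
nb [  16.4707 -241.2382   62.    ]
ff [-8.4989  6.0428 62.    ]
fb [20.8239 15.2861 62.    ]
ff [-8.3463 12.9494 62.    ]
fb [22.901  10.7396 62.    ]
bat tri [-8.2448  7.1821 65.1367] [22.4009 13.0738 62.2395]
fence far ends [ 31.9088 262.4955  40.    ] [ 64.8642 262.4846  40.    ] [ 31.159 256.961  40.   ]
100 [333.777 230.512] [330.1454 214.0721]
120 [341.4078 225.6945] [327.5412 206.8355]
140 [348.8973 220.9662] [324.9987 199.7705]
160 [356.2494 216.3246] [322.5159 192.871 ]
180 [363.4678 211.7675] [320.0904 186.1312]
200 [370.5561 207.2925] [317.7206 179.5457]
tool in board [-354.2624 -440.4977  230.9386] [-550.3579   19.1797    0.    ]
```

```bash
python3 - <<'E'
from pose import *
P=tri((A,337.5,194.5),(B,308.8,184.3));Q=tri((A,350.5,211),(B,335.5,184.5))
P,Q=w2b(P),w2b(Q);print(P,Q,np.linalg.norm(P-Q))
d=Q-P; print('angle from slope', np.arctan2(d[2],d[0]))
# knob triangulation
print('knob',w2b(tri((A,362,213),(B,322+2,165+0+ (115/4)))))
# project candidates at screw plate etc
E
```

```text
[ 16.0153 133.2237 121.4882] [ 63.593  123.1282 120.4421] 48.6482252532124
angle from slope -0.02198348368182317
knob [ 50.5201 170.5124  63.7537]
```

>>> jog_arm --pt "0.04 0 -0.01 7.1" --pt "0.04 0 -0.01 7.1" --pt "0.04 0 0 7.1" --pt "0.04 -0.01 0 1.8" --pt "0.04 0 0 0" --gripper 0

```text
clock: 0.57
tcp_pos: [0.3172, -0.4653, 0.2499]
tool_rot: [0.998, -0.059, 0.0, 0.0]
wrist_force: [-0.2, -0.5, 0.4]
finger_gap: 0.0255
grip_force: 0.0
```

```bash
cat > st.py <<'E'
from pose import *
s=r.state(); M=R.from_quat(s['tool_rot']).as_matrix()
print('t',s['clock'],'tcp board',w2b(s['tcp_pos']),'toolx angle rel board deg',np.degrees(np.arctan2(M[1,0],M[0,0])-yaw),'tilt',M[2],'F board',Rb.T@s['wrist_force'][:2],s['wrist_force'][2],'gap',s['finger_gap'],s['grip_force'])
E
python3 st.py; python3 - <<'E'
from pose import *
print('jar lid',w2b(onz(A,328,300,.095)),'tin',w2b(onz(A,271,362,.058)),'offcut',w2b(onz(A,344,178,.062)))
E
```

```text
t 0.5667 tcp board [-168.2281 -394.4435  249.8561] toolx angle rel board deg 1.6240877201124242 tilt [ 0.0003 -0.     -1.    ] F board [-0.1275 -0.4769] 0.4143110241529102 gap 0.025460212781085786 0.0
jar lid [171.5645 -22.7266  95.    ] tin [ 185.6795 -151.926    58.    ] offcut [-54.7262 219.8656  62.    ]
```

>>> jog_arm --pt "0.03 -0.04 0 1.7" --pt "0.02 -0.04 0 0" --pt "0.02 -0.04 0 0" --pt "0.02 -0.04 0 0" --pt "0.02 -0.04 0 0"

```text
clock: 0.98
tcp_pos: [0.4402, -0.298, 0.2492]
tool_rot: [0.997, -0.073, -0.0, -0.0]
wrist_force: [1.0, -0.6, 0.1]
finger_gap: -0.0003
grip_force: 0.0
```

>>> jog_arm --pt "0.02 -0.04 0 0" --pt "0.02 -0.04 0 0" --pt "0.02 -0.04 0 0" --pt "0.01 -0.04 0 0" --pt "0 -0.04 0 0"

```text
clock: 1.4
tcp_pos: [0.534, -0.1177, 0.2487]
tool_rot: [0.997, -0.073, -0.0, -0.0]
wrist_force: [1.7, -1.2, 0.4]
finger_gap: 0.0001
grip_force: 0.0
```

```bash
python3 st.py; python3 - <<'E'
from h import *
import pickle
c=cam('wrist'); save(c,'w1.png'); pickle.dump(c,open('w1.pkl','wb'))
E
```

```text
t 1.4 tcp board [ -4.8418 -18.8419 248.6737] toolx angle rel board deg 0.08605617871494974 tilt [-0.0005 -0.0001 -1.    ] F board [ 1.8809 -0.886 ] 0.40462955291246366 gap 6.584125014895681e-05 0.0
```

View pics/w1.png

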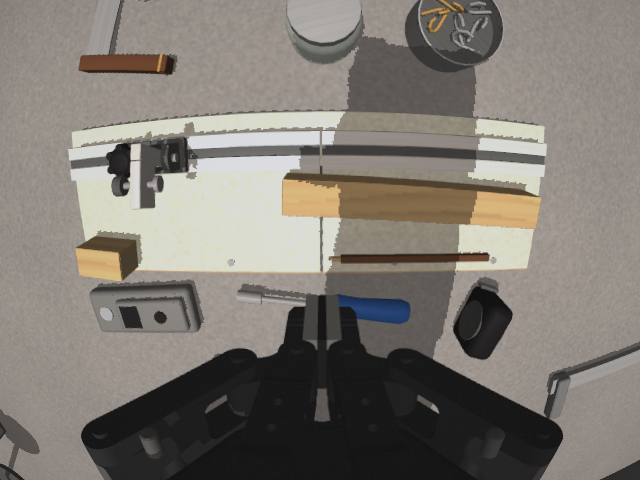

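```bash
python3 - <<'E'
import re
t=open('pose.py').read()
t=t.replace("obs=[","C=pickle.load(open('w1.pkl','rb'))\nobs=[(C,72,132,85,270,18),(C,546,125,85,-270,18),(C,527,268,-85,-270,18),(C,322,271.5,-85,-20,18),(C,321,173.5,30,-20,40),(C,321,129.5,66,-20,40),",1)
t=t.replace("(A,183,362,85,-270,18),","").replace("(B,413,404,85,-270,18),","").replace("(B,308,426,-85,-270,18),","").replace("(A,136.8,301,-85,-270,18),","")
open('pose.py','w').write(t)
E
sed -i "/bat tri/,/proj(A/d" pose.py
python3 pose.py; python3 - <<'E'
from pose import *
for n,u,v in [('bat ff',282,215),('fb',283,178.5),('nb',541,195),('nf',538,228)]: print(n,w2b(onz(C,u,v,.062)))
# flag end face: front & back ends at left and right edges
print('flag tip back/front', w2b(tri((C,144,147),(A,350.5,211),(B,335.5,184.5))), w2b(tri((C,144,206),(A,337.5,194.5),(B,308.8,184.3))))
for z in(110,118): print([w2b(onz(C,u,v,z/1e3)) for u,v in[(132,206),(155,206),(133,147),(156,147)]])
for y in (115,125,135,145): print(y,proj(C,b2w([48,y-18,60])),proj(C,b2w([48,y+18,60])))
E
```

```text
[ 0.5426 -0.1006] -8.125986388083344 det 1.0000000000000002
[[ 0.1834  1.0247]
 [ 2.082  -1.4463]
 [ 0.1711  0.5382]
 [ 0.5439  0.505 ]
 [-4.2378  1.1465]
 [ 1.7693  1.0026]
 [ 1.4279  1.4324]
 [-0.7679 -2.0155]
 [ 1.2006 -2.8404]
 [-1.2189  1.1479]
 [-1.1535 -0.4951]]
far corner z [ 86.5242 270.9212  16.4471]
nf [ -16.4786 -240.3987   62.    ]
nb [  14.0081 -240.6808   62.    ]
ff [-9.5795  6.7359 62.    ]
fb [19.7945 15.8152 62.    ]
ff [-9.3882 13.6416 62.    ]
fb [21.8463 11.2571 62.    ]
tool in board [ -6.8323 -12.1137 248.8997] [-551.3566   22.9003    0.    ]
bat ff [-9.2852 17.0977 62.    ]
fb [24.644  15.2159 62.    ]
nb [  14.1411 -243.3356   62.    ]
nf [ -21.0369 -245.4258   62.    ]
flag tip back/front [ 63.1667 121.3241 121.2754] [ 16.0137 128.545  123.632 ]
[array([ 13.2565, 142.0214, 110.    ]), array([ 12.5346, 119.4097, 110.    ]), array([ 63.1887, 135.2869, 110.    ]), array([ 61.4611, 113.5989, 110.    ])]
[array([ 15.0247, 137.4301, 118.    ]), array([ 14.3233, 115.4597, 118.    ]), array([ 63.5406, 130.8865, 118.    ]), array([ 61.862 , 109.8137, 118.    ])]
115 [195.4908 155.8147] [160.7214 158.0665]
125 [185.5711 156.402 ] [151.5422 158.7521]
135 [175.849  157.0202] [142.5796 159.4588]
145 [166.3314 157.6664] [133.8358 160.1842]
```

>>> jog_arm --pt "0.03 -0.028 0 0" --pt "0.03 -0.028 0 0" --pt "0.03 -0.028 0 0" --pt "0.027 -0.028 0 0" --pt "0 -0.024 0.0 0"

```text
clock: 1.87
tcp_pos: [0.6649, -0.0387, 0.2476]
tool_rot: [0.999, -0.036, -0.001, -0.017]
wrist_force: [-1.1, 0.6, -0.5]
finger_gap: 0.0002
grip_force: 0.0
```

>>> jog_arm --pt "0 0 0.04 0" --pt "0 0 0.04 0" --pt "0 0 0.04 0" --pt "0 0 0.02 0" --pt "0 0 0.005 0"

```text
clock: 2.28
tcp_pos: [0.6591, -0.0365, 0.1012]
tool_rot: [0.999, -0.036, -0.003, -0.017]
wrist_force: [-0.8, 0.5, -0.8]
finger_gap: -0.0002
grip_force: 0.0
```

```bash
python3 st.py; python3 - <<'E'
from h import *
import pickle
c=cam('wrist'); pickle.dump(c,open('w2.pkl','wb')); a=cam('scene')['image'];b=cam('side')['image']
f=lambda i,x,y,w,h,s: cv2.resize(i[y:y+h,x:x+w],None,fx=s,fy=s,interpolation=cv2.INTER_CUBIC)
w=cv2.resize(c['image'],(400,300))
top=np.hstack([f(a,300,130,133,100,3)[:300,:399],f(b,240,120,133,100,3)[:300,:399]])
cv2.imwrite('pics/c2.png',np.vstack([top,np.hstack([w,w*0])[:,:798]])[:,:,::-1])
E
```

```text
t 2.2833 tcp board [106.2764  79.9431 101.2302] toolx angle rel board deg 4.059002185352299 tilt [-0.007  -0.0345 -0.9994] F board [-0.8639  0.4215] -0.830649957928523 gap -0.00024411555740026125 0.0
```

View pics/c2.png

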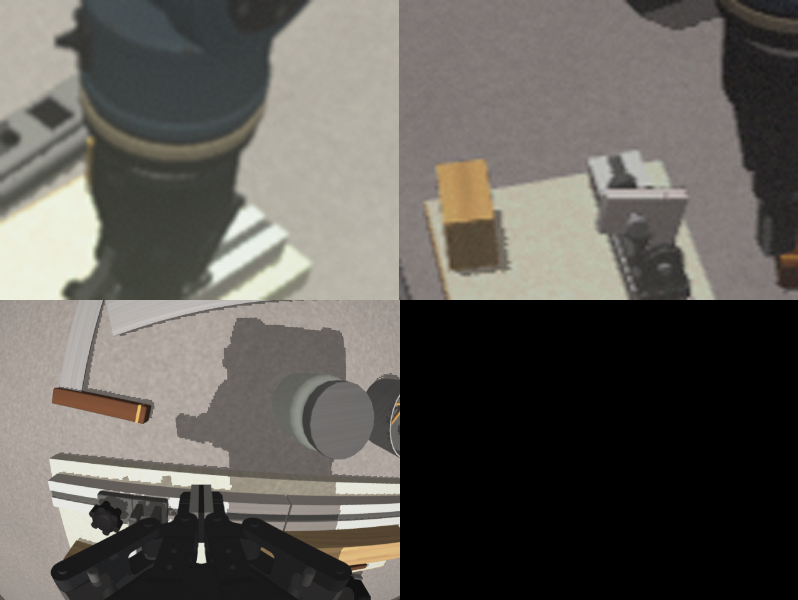

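```bash
python3 -c "
from h import *
s=r.state();print(s['q'],s['qvel'],s['tcp_pos'],R.from_quat(s['tool_rot']).as_matrix())"
```

```text
[-0.07196509  0.59684297  0.21905507  1.19230429  0.0345158   3.14083832] [ 0.00094606 -0.01621235  0.03204101  0.00510065 -0.00075085 -0.00010981] [ 0.66231487 -0.03682671  0.10701915] [[ 9.97465287e-01 -7.10835256e-02  3.18319339e-03]
 [-7.11510167e-02 -9.96873263e-01  3.43690281e-02]
 [ 7.30168693e-04 -3.45083999e-02 -9.99404141e-01]]
```

>>> jog_arm --pt "0 -0.005 0 0" --pt "0 -0.005 0 0" --pt "0 -0.005 0 0"

```text
clock: 2.68
tcp_pos: [0.6635, -0.0275, 0.1078]
tool_rot: [0.999, -0.03, 0.002, -0.02]
wrist_force: [-0.6, -0.1, -0.0]
finger_gap: 0.0003
grip_force: 0.0
```

```bash
python3 -c "
from h import *
s=r.state();print(s['q'],s['qvel'],s['tcp_pos'],R.from_quat(s['tool_rot']).as_matrix())";python3 st.py
```

```text
[-0.06029111  0.59664839  0.22062055  1.19276349  0.03975016  3.14085103] [ 0.04843306  0.00412857 -0.00463761  0.00031272  0.01925468  0.00105868] [ 0.66345765 -0.02748446  0.10782058] [[ 0.99822535 -0.05938717  0.00439427]
 [-0.05951476 -0.99744376  0.03954677]
 [ 0.00203446 -0.03973811 -0.99920806]]
t 2.6833 tcp board [109.3247  89.4717 107.8206] toolx angle rel board deg 4.714018804595021 tilt [ 0.002  -0.0397 -0.9992] F board [-0.62  -0.199] -0.04233776583302108 gap 0.00031250734357371457 0.0
```

>>> jog_arm --pt "0 0 -0.005 -7.1" --pt "0 0 -0.005 -7.1" --pt "0 0 -0.005 -7.1" --pt "0 0 0 -7.1" --pt "0 0 0 -7.1"

```text
clock: 3.1
tcp_pos: [0.6632, -0.028, 0.1225]
tool_rot: [0.96, 0.279, 0.007, -0.018]
wrist_force: [-0.4, 0.3, 0.0]
finger_gap: -0.0002
grip_force: 0.0
```

>>> jog_arm --pt "0 0 0 -7.1" --pt "0 0 0 -7.1" --pt "0 0 0 -7.1" --pt "0 0 0 -7.1" --pt "0 0 0 -7.1"

```text
clock: 3.52
tcp_pos: [0.663, -0.0281, 0.1221]
tool_rot: [0.829, 0.559, 0.012, -0.016]
wrist_force: [-1.0, -0.6, -0.8]
finger_gap: -0.0001
grip_force: 0.0
```

>>> jog_arm --pt "0 0 0 -7.1" --pt "0 0 0 -7.1" --pt "0 0 0 0"

```text
clock: 3.77
tcp_pos: [0.663, -0.028, 0.122]
tool_rot: [0.754, 0.657, 0.014, -0.014]
wrist_force: [-0.4, 0.3, 0.0]
finger_gap: -0.0002
grip_force: 0.0
```

```bash
python3 st.py
```

```text
t 3.7667 tcp board [108.9294  88.8553 122.0309] toolx angle rel board deg 90.2857658853565 tilt [ 0.0396 -0.0022 -0.9992] F board [-0.4292  0.2496] 0.0158286818534791 gap -0.00024168725055600396 0.0
```

>>> jog_arm --pt "0.018 0 0 0" --pt "0.017 0 0 0" --pt "0 0 0.013 0" --pt "0 0 0.013 0" --pt "0 0 0 0"

```text
clock: 4.18
tcp_pos: [0.6667, 0.0079, 0.0948]
tool_rot: [0.757, 0.653, 0.013, -0.015]
wrist_force: [-1.0, -0.7, -0.6]
finger_gap: -0.0
grip_force: 0.0
```

```bash
python3 st.py; python3 - <<'E'
from h import *
import pickle
a=cam('scene')['image'];b=cam('side')['image']
f=lambda i,x,y,w,h,s: cv2.resize(i[y:y+h,x:x+w],None,fx=s,fy=s,interpolation=cv2.INTER_CUBIC)
top=np.hstack([f(a,290,130,133,100,3)[:300,:399],f(b,270,130,133,100,3)[:300,:399]])
cv2.imwrite('pics/c3.png',top[:,:,::-1])
E
```

```text
t 4.1833 tcp board [107.5635 124.9683  94.818 ] toolx angle rel board deg 89.68400191407456 tilt [ 0.039  -0.0062 -0.9992] F board [-0.9199 -0.8828] -0.5916512861220328 gap -3.553025658220603e-05 0.0
```

View pics/c3.png

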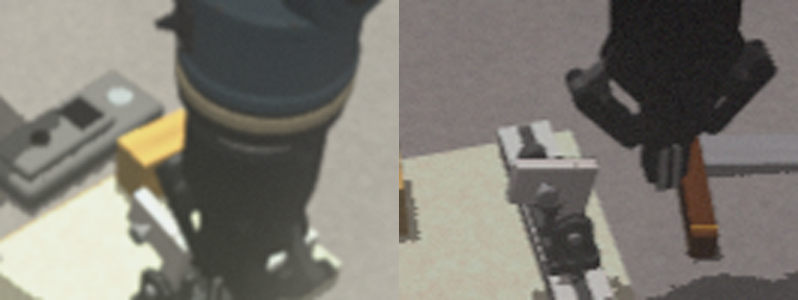

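>>> jog_arm --pt "0 -0.011 -0.002 0" --pt "0 -0.011 -0.002 0" --pt "0 -0.011 -0.001 0" --pt "0 -0.009 -0.0015 0" --pt "0 -0.009 -0.0015 0"

```text
clock: 4.7
tcp_pos: [0.6174, 0.0141, 0.1063]
tool_rot: [0.757, 0.654, 0.014, -0.014]
wrist_force: [0.9, -0.1, -0.2]
finger_gap: -0.0005
grip_force: 0.4
```

>>> jog_arm --pt "0 -0.0085 0.001 0" --pt "0 -0.0085 0.001 0" --pt "0 -0.0075 0.0045 0" --pt "0 -0.0075 0.0045 0" --pt "0 0 0 0"

```text
clock: 5.12
tcp_pos: [0.5848, 0.0193, 0.0947]
tool_rot: [0.756, 0.654, 0.014, -0.014]
wrist_force: [0.6, -0.1, 0.1]
finger_gap: -0.0
grip_force: 0.0
```

```bash
python3 st.py; python3 - <<'E'
from h import *
a=cam('scene')['image'];b=cam('side')['image']
f=lambda i,x,y,w,h,s: cv2.resize(i[y:y+h,x:x+w],None,fx=s,fy=s,interpolation=cv2.INTER_CUBIC)
top=np.hstack([f(a,290,130,133,100,3)[:300,:399],f(b,270,130,133,100,3)[:300,:399]])
cv2.imwrite('pics/c4.png',top[:,:,::-1])
E
```

```text
t 5.1167 tcp board [ 24.8881 124.6397  94.6552] toolx angle rel board deg 89.78309596979608 tilt [ 0.0394 -0.0034 -0.9992] F board [ 0.5999 -0.036 ] 0.13314113995393775 gap -4.2783517643133856e-05 0.0
```

View pics/c4.png

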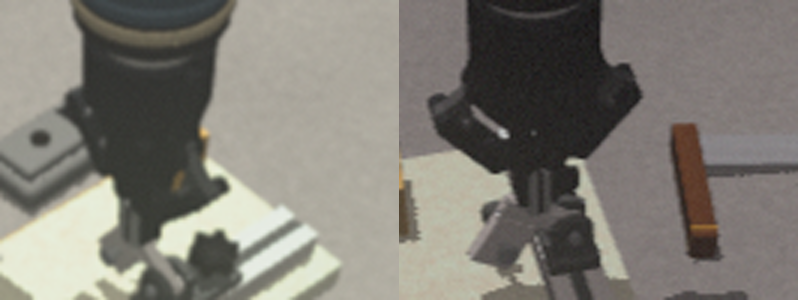

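>>> jog_arm --pt "0 -0.006 0.004 0" --pt "0 -0.006 0.004 0" --pt "0 -0.003 0.004 0" --pt "0 0 0.003 0" --pt "0 0 0 0"

```text
clock: 5.63
tcp_pos: [0.57, 0.0221, 0.0782]
tool_rot: [0.756, 0.654, 0.013, -0.015]
wrist_force: [0.0, 0.2, 0.7]
finger_gap: 0.0001
grip_force: 0.0
```

>>> jog_arm --pt "0 0 0.001 0" --pt "0 0 0.001 0" --pt "0 0 0 0"

```text
clock: 5.88
tcp_pos: [0.5708, 0.0221, 0.0769]
tool_rot: [0.756, 0.654, 0.014, -0.014]
wrist_force: [0.2, -0.6, -0.4]
finger_gap: 0.0001
grip_force: 0.1
```

>>> jog_arm --pt "0 0 0.001 0" --pt "0 0 0.001 0" --pt "0 0 0 0"

```text
clock: 6.13
tcp_pos: [0.5708, 0.0222, 0.075]
tool_rot: [0.756, 0.654, 0.014, -0.014]
wrist_force: [0.6, -0.1, 1.2]
finger_gap: -0.0003
grip_force: 0.5
```

```bash
python3 st.py
```

```text
t 6.1333 tcp board [ 10.5712 125.5349  74.9527] toolx angle rel board deg 89.88603287967778 tilt [ 0.0393 -0.0035 -0.9992] F board [0.6445 0.0192] 1.2177742737551884 gap -0.0003360421010480732 0.473617915995419
```

>>> jog_arm --pt "0 0 0.0005 0" --pt "0 0 0.0005 0" --pt "0 0 0 0"

```text
clock: 6.38
tcp_pos: [0.5708, 0.0222, 0.0746]
tool_rot: [0.756, 0.654, 0.014, -0.014]
wrist_force: [-3.1, -0.0, 10.7]
finger_gap: 0.0001
grip_force: 5.0
```

>>> jog_arm --pt "0 0 0.0005 0" --pt "0 0 0.0005 0" --pt "0 0 0 0"

```text
clock: 6.63
tcp_pos: [0.571, 0.0222, 0.0743]
tool_rot: [0.756, 0.654, 0.014, -0.014]
wrist_force: [-7.7, -2.7, 20.4]
finger_gap: 0.0
grip_force: 10.5
```

>>> jog_arm --pt "0 0 -0.033 0" --pt "0 0 -0.033 0" --pt "-0.04 0 0 2" --pt "-0.04 0 0 0" --pt "-0.04 0 0 0" --gripper 1

```text
clock: 7.05
tcp_pos: [0.5507, -0.0996, 0.1348]
tool_rot: [0.767, 0.642, 0.014, -0.014]
wrist_force: [0.4, -0.0, -0.3]
finger_gap: 0.0608
grip_force: 0.0
```

>>> jog_arm --pt "-0.04 0 0 0" --pt "-0.04 0 0 0" --pt "-0.035 0 0 0" --pt "0 0 0 0" --pt "0 0 0 0"

```text
clock: 7.47
tcp_pos: [0.5296, -0.2133, 0.1295]
tool_rot: [0.768, 0.64, 0.013, -0.015]
wrist_force: [0.1, 0.5, -0.6]
finger_gap: 0.0857
grip_force: 0.0
```

```bash
python3 st.py; python3 - <<'E'
from h import *
import pickle
a=cam('scene')['image'];b=cam('side');pickle.dump(b,open('side5.pkl','wb'));b=b['image']
c=cam('wrist');pickle.dump(c,open('w5.pkl','wb'))
f=lambda i,x,y,w,h,s: cv2.resize(i[y:y+h,x:x+w],None,fx=s,fy=s,interpolation=cv2.INTER_CUBIC)
top=np.hstack([f(a,300,160,80,60,4),f(b,280,165,80,60,4)])
top=np.vstack([top,cv2.resize(c['image'],(480,360))[:, :].copy() if 0 else np.pad(cv2.resize(c['image'],(480,360)),((0,0),(0,160),(0,0)))])
cv2.imwrite('pics/c5.png',top[:,:,::-1])
E
```

```text
t 7.4667 tcp board [   3.1295 -113.4358  129.485 ] toolx angle rel board deg 87.70492907958908 tilt [ 0.0393 -0.0052 -0.9992] F board [0.0204 0.4641] -0.6266380205245503 gap 0.0857168778757094 0.0
```

View pics/c5.png

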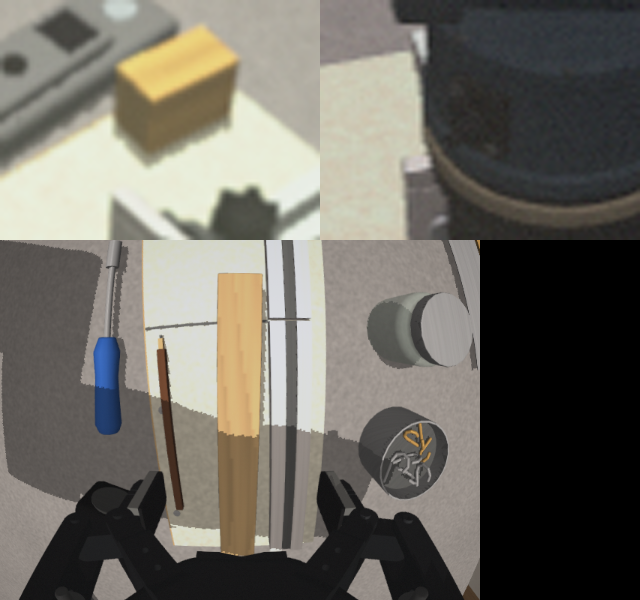

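>>> jog_arm --pt "0 0 0.035 0" --pt "0 0 0.035 0" --pt "0 0 0.013 0" --pt "0 0 0 0" --pt "0 0 0 0"

```text
clock: 8.03
tcp_pos: [0.5304, -0.2073, 0.047]
tool_rot: [0.767, 0.642, 0.013, -0.015]
wrist_force: [0.5, -0.2, 0.1]
finger_gap: 0.0855
grip_force: 0.0
```

```bash
python3 st.py
```

```text
t 8.0333 tcp board [   3.032  -107.3295   46.9556] toolx angle rel board deg 87.97373009181864 tilt [ 0.0394 -0.0058 -0.9992] F board [ 0.5417 -0.113 ] 0.14397462105472164 gap 0.08547667026299174 0.0
```

Lower slightly and close.

>>> jog_arm --pt "0 0 0.002 0" --pt "0 0 0 0" --pt "0 0 0 0" --pt "0 0 0 0" --pt "0 0 0 0" --gripper 0

```text
clock: 8.45
tcp_pos: [0.5307, -0.2084, 0.0458]
tool_rot: [0.767, 0.641, 0.014, -0.014]
wrist_force: [-0.0, -0.5, 4.1]
finger_gap: 0.0323
grip_force: 59.6
```

>>> jog_arm --pt "0 0 0 0" --pt "0 0 0 0" --pt "0 0 0 0" --pt "0 0 0 0" --pt "0 0 0 0"

```text
clock: 8.87
tcp_pos: [0.5307, -0.2084, 0.0458]
tool_rot: [0.767, 0.641, 0.014, -0.014]
wrist_force: [-2.3, 1.1, 10.0]
finger_gap: 0.0327
grip_force: 60.5
```

```bash
python3 st.py; python3 - <<'E'
from h import *
import pickle
c=cam('wrist');pickle.dump(c,open('w6.pkl','wb'));save(c,'w6.png')
E
```

```text
t 8.8667 tcp board [   3.4861 -108.4372   45.7663] toolx angle rel board deg 87.87505628542495 tilt [ 0.0391 -0.0038 -0.9992] F board [-2.4075  0.7951] 10.015092817371649 gap 0.03270161223352578 60.47819137573242
```

View pics/w6.png

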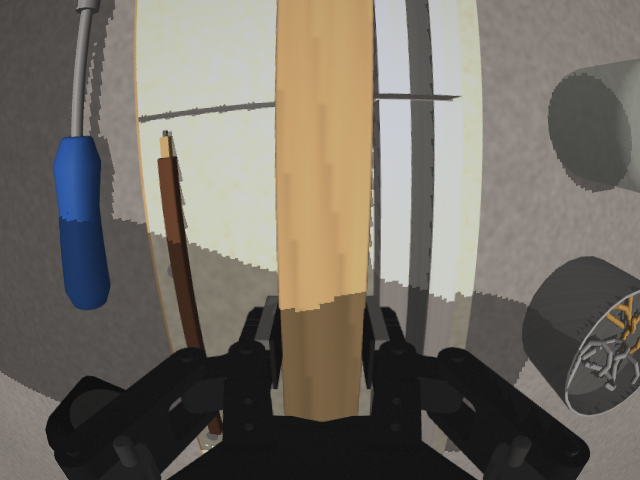

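```bash
python3 - <<'E'
from pose import *
c=pickle.load(open('w6.pkl','rb')); im=c['image'].astype(int)
# batten = strongly orange: R-B large
L=[];Rr=[];F=[]
for v in range(20,290,6):
    m=(im[v,:,0]-im[v,:,2])>45; u=np.where(m[230:420])[0]+230
    L.append(w2b(onz(c,u.min(),v,.062))); Rr.append(w2b(onz(c,u.max()+1,v,.062)))
    d=np.diff(im[v,u.max()+3:u.max()+40,2]); 
    k=u.max()+3+np.argmax(d)+1; F.append([v,u.max(),k,*w2b(onz(c,k,v,.040))])
for n,E in(('L',L),('R',Rr)):
    E=np.array(E); p=np.polyfit(E[:,1],E[:,0],1); print(n,'slope',p[0],'x at -108,-? ',np.polyval(p,[-108,20]),np.std(E[:,0]-np.polyval(p,E[:,1])))
F=np.array(F);print(F[::4])
p=np.polyfit(F[:,4],F[:,3],1);ok=abs(F[:,3]-np.median(F[:,3]))<3;p=np.polyfit(F[ok,4],F[ok,3],1);print('fence',p,ok.sum())
E
```

```text
L slope 0.046300054183646244 x at -108,-?  [-12.4023  -6.4758] 0.1058931431943854
R slope 0.04462626477949853 x at -108,-?  [21.4316 27.1437] 0.11891166567771634
[[  20.      372.      376.       30.9305   14.4126   40.    ]
 [  44.      373.      377.       30.8164    3.7039   40.    ]
 [  68.      373.      378.       30.7787   -6.6642   40.    ]
 [  92.      372.      379.       30.8145  -16.7919   40.    ]
 [ 116.      372.      380.       30.9226  -26.7705   40.    ]
 [ 140.      371.      380.       30.6884  -36.683    40.    ]
 [ 164.      371.      380.       30.5213  -46.6115   40.    ]
 [ 188.      370.      380.       30.4206  -56.6405   40.    ]
 [ 212.      369.      381.       30.8151  -66.8696   40.    ]
 [ 236.      368.      381.       30.858   -77.3731   40.    ]
 [ 260.      367.      371.       26.5518  -88.085    40.    ]
 [ 284.      366.      403.       41.2856 -100.1791   40.    ]]
fence [-0.0009 30.7421] 43
```

>>> jog_arm --pt "0 0 -0.0006 0" --pt "0 0 0 0"

```text
clock: 9.08
tcp_pos: [0.5305, -0.2084, 0.0458]
tool_rot: [0.767, 0.641, 0.014, -0.014]
wrist_force: [-2.9, 0.4, 7.0]
finger_gap: 0.0326
grip_force: 60.8
```

>>> jog_arm --pt "0 0 -0.0003 -2.6" --pt "0.013 0 0.0005 0" --pt "0.013 0 0.0005 0" --pt "0.013 0 0.0005 0" --pt "0.013 0 0.0005 0"

```text
clock: 9.5
tcp_pos: [0.5375, -0.1553, 0.0458]
tool_rot: [0.753, 0.658, 0.014, -0.014]
wrist_force: [-0.2, -1.8, 1.1]
finger_gap: 0.0325
grip_force: 60.1
```

>>> jog_arm --pt "0.013 0 0.0005 0" --pt "0 0.004 0 0" --pt "0 0.003 0 0" --pt "0 0 0 0"

```text
clock: 9.83
tcp_pos: [0.5466, -0.1438, 0.0458]
tool_rot: [0.752, 0.659, 0.014, -0.014]
wrist_force: [0.4, 2.4, 2.3]
finger_gap: 0.0327
grip_force: 60.3
```

```bash
python3 st.py; cat > meas.py <<'E'
from pose import *
c=cam('wrist'); pickle.dump(c,open('w7.pkl','wb')); im=c['image'].astype(int)
D=[];F=[]
for v in range(40,270,6):
    m=(im[v,:,0]-im[v,:,2])>45; u=np.where(m[230:420])[0]+230
    d=np.diff(im[v,u.max()+1:u.max()+40,2]); k=u.max()+1+np.argmax(d)+1
    D.append(w2b(onz(c,u.max()+1,v,.062))[:2]);F.append(w2b(onz(c,k,v,.040))[:2])
D,F=np.array(D),np.array(F); ok=abs(F[:,0]-np.median(F[:,0]))<2
p=np.polyfit(D[:,1],D[:,0],1);q=np.polyfit(F[ok,1],F[ok,0],1)
y=w2b(r.state()['tcp_pos'])[1]
print('batten',p,'fence',q,ok.sum(),'gap',np.polyval(q,[y,y+100])-np.polyval(p,[y,y+100]))
E
python3 meas.py
```

```text
t 9.8333 tcp board [ 10.0775 -42.2163  45.8367] toolx angle rel board deg 90.54069983497904 tilt [ 0.04   -0.0028 -0.9992] F board [0.0896 2.4167] 2.2642795297995617 gap 0.032728456942627694 60.34211039543152
batten [-0.0023 27.7618] fence [-0.0029 31.2931] 39 gap [3.5589 3.4942]
```

>>> jog_arm --pt "0 0.001 0 0" --pt "0 0.001 0 0" --pt "0 0 0 0"

```text
clock: 10.13
tcp_pos: [0.5476, -0.145, 0.0458]
tool_rot: [0.753, 0.658, 0.014, -0.015]
wrist_force: [-3.6, 3.1, 7.1]
finger_gap: 0.0326
grip_force: 60.8
```

>>> jog_arm --pt "0 0.0005 0 0" --pt "0 0.0005 0 0" --pt "0 0 0 0"

```text
clock: 10.38
tcp_pos: [0.5483, -0.1453, 0.0458]
tool_rot: [0.753, 0.658, 0.014, -0.015]
wrist_force: [-5.8, 3.7, 6.9]
finger_gap: 0.0329
grip_force: 60.9
```

>>> jog_arm --pt "0 0.0005 0 0" --pt "0 0 0 0" --pt "0 0 0 0"

```text
clock: 10.63
tcp_pos: [0.5487, -0.1454, 0.0458]
tool_rot: [0.753, 0.658, 0.013, -0.015]
wrist_force: [-4.6, 2.3, 8.2]
finger_gap: 0.0326
grip_force: 61.0
```

```bash
python3 st.py; python3 meas.py
```

```text
t 10.6333 tcp board [ 12.4145 -43.4437  45.7854] toolx angle rel board deg 90.4478087866294 tilt [ 0.0395 -0.0042 -0.9992] F board [-4.8344  1.617 ] 8.180236711998578 gap 0.03261714308942211 60.96017003059387
batten [-0.0012 30.197 ] fence [-0.0005 33.6966] 39 gap [3.4719 3.5356]
```

>>> jog_arm --pt "0 0 -0.0006 0" --pt "0 0.0004 0 0" --pt "0 0 0 0"

```text
clock: 10.93
tcp_pos: [0.549, -0.1455, 0.0459]
tool_rot: [0.753, 0.658, 0.013, -0.015]
wrist_force: [-4.1, 1.9, 0.0]
finger_gap: 0.0325
grip_force: 60.5
```

>>> jog_arm --pt "0 0.0004 0 0" --pt "0 0 0 0" --pt "0 0 0 0"

```text
clock: 11.18
tcp_pos: [0.5491, -0.1455, 0.0459]
tool_rot: [0.753, 0.658, 0.013, -0.015]
wrist_force: [-7.3, 0.8, 2.4]
finger_gap: 0.0324
grip_force: 60.6
```

>>> jog_arm --pt "0 0.0004 0 0" --pt "0 0 0 0" --pt "0 0 0 0"

```text
clock: 11.43
tcp_pos: [0.5491, -0.1455, 0.0459]
tool_rot: [0.753, 0.658, 0.013, -0.015]
wrist_force: [-10.1, 0.8, 3.7]
finger_gap: 0.0324
grip_force: 60.9
```

```bash
python3 st.py; python3 meas.py
```

```text
t 11.4333 tcp board [ 12.8127 -43.4735  45.8562] toolx angle rel board deg 90.44494036431547 tilt [ 0.0392 -0.006  -0.9992] F board [-10.1579  -0.6391] 3.747468945919358 gap 0.032358289555234586 60.9035986661911
batten [-0.0002 30.543 ] fence [-0.002  34.0697] 39 gap [3.6032 3.4272]
```

>>> jog_arm --pt "0 -0.0005 0 0" --pt "0.003 0 0.0001 0" --pt "0.003 0 0.0001 0" --pt "0.002 0 0.0001 0" --pt "0 0 0 0"

```text
clock: 11.9
tcp_pos: [0.5502, -0.1377, 0.0458]
tool_rot: [0.753, 0.658, 0.013, -0.015]
wrist_force: [-6.4, -0.2, -0.4]
finger_gap: 0.0325
grip_force: 60.4
```

```bash
python3 st.py; python3 - <<'E'
from pose import *
c=cam('wrist');pickle.dump(c,open('w8.pkl','wb'));b=cam('side');pickle.dump(b,open('side8.pkl','wb'))
for y in(80,90,100,110): print(y,proj(c,b2w([13,y,62])),proj(b,b2w([13,y,62])))
f=lambda i,x,y,w,h,s: cv2.resize(i[y:y+h,x:x+w],None,fx=s,fy=s,interpolation=cv2.INTER_CUBIC)
cv2.imwrite('pics/c8.png',np.vstack([f(c['image'],220,0,200,75,4),f(b['image'],240,165,200,75,4)])[:,:,::-1])
E
```

```text
t 11.9 tcp board [ 12.7561 -35.638   45.8333] toolx angle rel board deg 90.44800193043147 tilt [ 0.0384 -0.0051 -0.9992] F board [-6.318  -1.1301] -0.42634691702700644 gap 0.03250394226106359 60.35448610782623
80 [322.9432  20.969 ] [314.9515 227.2767]
90 [323.1841  -4.335 ] [313.6878 223.5129]
100 [323.4149 -28.3486] [312.4396 219.7947]
110 [323.6346 -50.9837] [311.2063 216.1215]
```

View pics/c8.png

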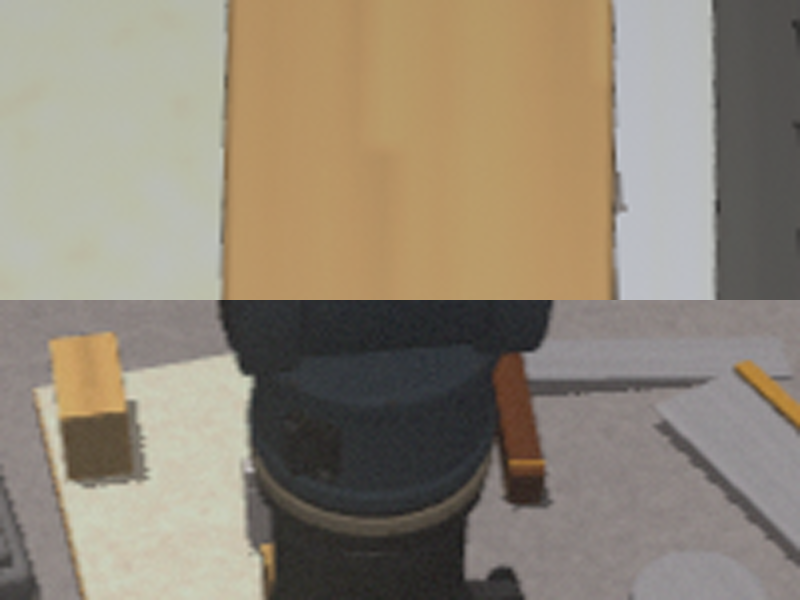

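```bash
python3 - <<'E'
from pose import *
for z in (102,108,112): print(z,[w2b(onz(C,u,184,z/1e3))[:2] for u in (155,163)])
print(w2b(tri((A,336.5,206),(B,319.5,194.5),(C,161,184))),w2b(tri((A,336.5,206),(B,319.5,194.5))))
# pixel profile along row 184
print(C['image'][180:190:2,126:176:2].mean(2).astype(int))
E
```

```text
102 [array([ 29.8386, 121.1467]), array([ 29.4857, 113.5099])]
108 [array([ 30.7852, 118.23  ]), array([ 30.4395, 110.7512])]
112 [array([ 31.4162, 116.2855]), array([ 31.0754, 108.912 ])]
[ 31.0333 114.4716 111.0098] [ 30.7336 117.6872 109.4523]
[[ 36 128 207 209 214 218 214 117  75  77  76  72  72 104 142 137  57  57
   56 213 215 213 213 215 214]
 [ 79  93 196 210 215 218 214 112  76  77  81 126 136 146 153 142  57  58
   57 215 216 215 214 215 215]
 [145 147 202 210 214 219 214 106  76  78  86 164 166 166 167 148  57  58
   58 214 215 214 213 213 212]
 [164 163 203 210 215 218 214 101  76  77  81 156 154 160 170 149  58  58
   62 213 215 215 212 211 212]
 [127 119 201 210 216 219 214 103  75  77  76  78  84  80 158 158  61  59
   83 213 215 216 213 212 215]]
```

>>> jog_arm --pt "0.002 0 0.0001 0" --pt "0.002 0 0.0001 0" --pt "0 0 0 0" --pt "0 0 0 0"

```text
clock: 12.33
tcp_pos: [0.5507, -0.1339, 0.0458]
tool_rot: [0.753, 0.658, 0.013, -0.015]
wrist_force: [-6.2, -2.0, 0.6]
finger_gap: 0.0326
grip_force: 60.4
```

>>> jog_arm --pt "0.003 0 0.0001 0" --pt "0.003 0 0.0001 0" --pt "0.003 0 0.0001 0" --pt "0.002 0 0.0001 0" --pt "0 0 0 0"

```text
clock: 12.75
tcp_pos: [0.5523, -0.1227, 0.0458]
tool_rot: [0.753, 0.658, 0.013, -0.015]
wrist_force: [-4.4, -0.3, -2.0]
finger_gap: 0.0326
grip_force: 60.3
```

>>> jog_arm --pt "0.0008 0 0 0" --pt "0 0 0 0" --pt "0 0 0 0"

```text
clock: 13.0
tcp_pos: [0.5524, -0.1221, 0.0458]
tool_rot: [0.753, 0.658, 0.013, -0.015]
wrist_force: [-4.8, -1.4, -2.8]
finger_gap: 0.0322
grip_force: 60.2
```

```bash
python3 st.py; python3 meas.py
```

```text
t 13.0 tcp board [ 12.7518 -19.862   45.831 ] toolx angle rel board deg 90.45024027244293 tilt [ 0.0388 -0.0049 -0.9992] F board [-4.5637 -2.0662] -2.784683009457093 gap 0.03222687187535879 60.174989104270935
batten [-0.0009 30.5694] fence [-0.0005 34.0402] 39 gap [3.4621 3.5059]
```

>>> jog_arm --pt "0.001 0 0.0002 0" --pt "0.001 0 0 0" --pt "0 0 0 0"

```text
clock: 13.3
tcp_pos: [0.5527, -0.1203, 0.0458]
tool_rot: [0.753, 0.658, 0.013, -0.014]
wrist_force: [-6.1, -3.7, -0.3]
finger_gap: 0.0329
grip_force: 60.4
```

>>> jog_arm --pt "0.0008 0 0 0" --pt "0 0 0 0" --pt "0 0 0 0"

```text
clock: 13.55
tcp_pos: [0.5528, -0.1195, 0.0458]
tool_rot: [0.753, 0.658, 0.013, -0.014]
wrist_force: [-5.6, -3.4, -1.3]
finger_gap: 0.0324
grip_force: 60.3
```

>>> jog_arm --pt "0.0005 0 0 0" --pt "0.0005 0 0 0" --pt "0 0 0 0"

```text
clock: 13.8
tcp_pos: [0.5529, -0.1185, 0.0458]
tool_rot: [0.753, 0.658, 0.013, -0.014]
wrist_force: [-5.1, -2.6, -0.9]
finger_gap: 0.0325
grip_force: 60.2
```

>>> jog_arm --pt "0.0005 0 0 0" --pt "0.0005 0 0 0" --pt "0 0 0 0"

```text
clock: 14.05
tcp_pos: [0.553, -0.1174, 0.0458]
tool_rot: [0.753, 0.658, 0.013, -0.015]
wrist_force: [-4.2, -2.0, -1.0]
finger_gap: 0.0327
grip_force: 60.2
```

>>> jog_arm --pt "0.0005 0 0 0" --pt "0.0005 0 0 0" --pt "0 0 0 0"

```text
clock: 14.3
tcp_pos: [0.5532, -0.1164, 0.0459]
tool_rot: [0.753, 0.658, 0.013, -0.015]
wrist_force: [-3.4, -1.9, -0.9]
finger_gap: 0.0324
grip_force: 60.2
```

>>> jog_arm --pt "0.0005 0 0 0" --pt "0.0005 0 0 0" --pt "0 0 0 0"

```text
clock: 14.55
tcp_pos: [0.5533, -0.1154, 0.0459]
tool_rot: [0.753, 0.658, 0.013, -0.015]
wrist_force: [-4.7, -2.8, -3.1]
finger_gap: 0.0324
grip_force: 60.1
```

>>> jog_arm --pt "0.0005 0 0.0001 0" --pt "0.0005 0 0 0" --pt "0 0 0 0"

```text
clock: 14.8
tcp_pos: [0.5535, -0.1145, 0.0459]
tool_rot: [0.753, 0.658, 0.013, -0.014]
wrist_force: [-5.2, -1.6, -2.0]
finger_gap: 0.0325
grip_force: 60.1
```

>>> jog_arm --pt "0.0005 0 0 0" --pt "0.0005 0 0 0" --pt "0 0 0 0"

```text
clock: 15.05
tcp_pos: [0.5535, -0.1143, 0.0459]
tool_rot: [0.753, 0.658, 0.012, -0.014]
wrist_force: [-5.8, -9.6, -2.5]
finger_gap: 0.0323
grip_force: 60.1
```

>>> jog_arm --pt "-0.0003 0 0 0" --pt "0 0 0 0" --pt "0 0 0 0"

```text
clock: 15.3
tcp_pos: [0.5535, -0.1143, 0.0459]
tool_rot: [0.753, 0.658, 0.013, -0.014]
wrist_force: [-4.6, -5.8, -1.8]
finger_gap: 0.0326
grip_force: 60.2
```

```bash
python3 st.py; python3 meas.py
```

```text
t 15.3 tcp board [ 12.7458 -12.0207  45.8753] toolx angle rel board deg 90.42381283489124 tilt [ 0.0376 -0.0048 -0.9993] F board [-3.7033 -6.3929] -1.8167249891416528 gap 0.03260022824431874 60.15622437000275
batten [-0.0013 30.6401] fence [-0.0014 34.1176] 39 gap [3.4783 3.4717]
```

>>> jog_arm --pt "0 0 0 0" --pt "0 0 0 0" --pt "0 0 0 0" --pt "0 0 0 0" --pt "0 0 0 0" --gripper 1

```text
clock: 15.77
tcp_pos: [0.5546, -0.1133, 0.0465]
tool_rot: [0.752, 0.658, 0.014, -0.014]
wrist_force: [0.3, 0.3, -0.8]
finger_gap: 0.0854
grip_force: 0.0
```

```bash
python3 st.py; python3 meas.py
```

```text
t 15.7667 tcp board [ 13.7216 -10.8644  46.5162] toolx angle rel board deg 90.49207779562073 tilt [ 0.0394 -0.0028 -0.9992] F board [0.2943 0.3148] -0.8495586186906774 gap 0.08539883153518114 0.0
batten [-0.0006 30.5659] fence [-0.0009 34.0177] 39 gap [3.4554 3.423 ]
```

>>> jog_arm --pt "0 0 -0.02 0" --pt "0 0 -0.035 0" --pt "0 0 -0.035 0" --pt "0 0 -0.035 0" --pt "0 0 0 0"

```text
clock: 16.23
tcp_pos: [0.5568, -0.119, 0.1781]
tool_rot: [0.752, 0.658, 0.016, -0.011]
wrist_force: [1.0, -0.5, 0.3]
finger_gap: 0.0855
grip_force: 0.0
```

```bash
python3 st.py; python3 - <<'E'
from pose import *
c=cam('wrist'); pickle.dump(c,open('w9.pkl','wb')); im=c['image'].astype(int)
for y in (90,105,110,115,120,127,135): 
    q=proj(c,b2w([13,y,62])); print(y,q)
u0,v1=proj(c,b2w([13,100,62])); _,v2=proj(c,b2w([13,140,75]))
for v in range(int(v1),max(int(v2),0),-1):
    u=int(round(u0)); print(v,round(w2b(onz(c,u,v,.062))[1],1),[im[v,u+k].tolist() for k in(-8,0,6)])
m=((im[...,0]-im[...,2])>45).astype(np.uint8); n,l,s,ce=cv2.connectedComponentsWithStats(m); 
for k in np.argsort(-s[1:,4])[:3]+1: print(s[k],ce[k])
E
```

```text
t 16.2333 tcp board [ 16.6972 -16.1909 178.0925] toolx angle rel board deg 90.50667154054509 tilt [ 0.0386  0.0057 -0.9992] F board [ 1.1072 -0.3561] 0.3077330491125093 gap 0.08554111862143478 0.0
90 [315.4952  90.3742]
105 [315.702  69.617]
110 [315.7736  62.7828]
115 [315.8465  55.9982]
120 [315.9205  49.2669]
127 [316.0259  39.94  ]
135 [316.1488  29.43  ]
76 100.4 [[201, 162, 111], [202, 169, 115], [201, 168, 115]]
75 101.1 [[201, 162, 110], [201, 169, 115], [202, 168, 115]]
74 101.8 [[200, 162, 110], [202, 168, 115], [202, 169, 115]]
73 102.5 [[201, 162, 111], [201, 168, 115], [202, 168, 115]]
72 103.3 [[201, 162, 111], [202, 168, 116], [201, 168, 115]]
71 104.0 [[200, 161, 110], [201, 168, 115], [202, 169, 116]]
70 104.7 [[200, 160, 111], [201, 168, 115], [201, 168, 114]]
69 105.5 [[200, 160, 110], [202, 168, 115], [201, 168, 115]]
68 106.2 [[200, 161, 110], [202, 168, 116], [201, 168, 114]]
67 106.9 [[200, 160, 110], [202, 168, 115], [201, 168, 115]]
66 107.6 [[199, 160, 109], [201, 168, 115], [201, 168, 115]]
65 108.4 [[198, 160, 109], [201, 168, 115], [201, 167, 114]]
64 109
[... 2128 characters left out ...]
, 203, 210], [200, 202, 208], [201, 203, 209]]
26 137.6 [[201, 204, 205], [201, 203, 200], [200, 202, 198]]
25 138.4 [[192, 183, 176], [187, 180, 176], [187, 179, 175]]
24 139.2 [[200, 202, 193], [148, 145, 142], [132, 126, 113]]
23 140.0 [[200, 202, 194], [148, 145, 142], [95, 91, 82]]
22 140.7 [[178, 180, 173], [148, 145, 141], [46, 45, 44]]
21 141.5 [[53, 53, 51], [143, 140, 138], [43, 43, 42]]
20 142.3 [[33, 33, 32], [108, 106, 104], [38, 37, 36]]
19 143.1 [[35, 35, 34], [48, 47, 46], [35, 34, 34]]
18 143.9 [[56, 56, 54], [34, 33, 33], [35, 33, 33]]
[  292    59    50   323 14573] [315.7605 213.4052]
[ 585   22   37  231 1529] [608.3349 134.2269]
[599 257  18  81 991] [608.4006 296.7588]
```

```bash
python3 -c "
from workcell import r
print(r.finish_job())"
```

```text
the job is handed in; nothing more can be done
None
```

I flipped the stop flag fully down, set the batten flush against the fence, butted it on the screw head at an estimated 4–7 N, let go and handed the job in at about 16 s. The last wrist image showed no visible gap at the screw head (under about 0.7 mm), but the hand-in returned no verdict, and I did not re-measure whether the stop or the bystanders had shifted.

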